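Scan the canister's stock label with the telescoping swing-arm scanner

TASK

The stock scanner on its swing arm must read the label on the round aluminium canister: with the arm still pushed right in, take the scanner by its grip, swing it until its window points at the middle of that label, and hold it steady there for about a second. Then, with the thumb button on the side of the grip squeezed, pull the scanner straight out, past the first stop to the second stop at the end of its travel, still pointed at the label. Finish holding it there, gripper closed on the grip and button, because its spring takes it back if you let go; do not move the canister or disturb anything else on the shelf.

Things in the scene. Friction and masses are not known exactly. Their poses are not given: they have to be found in the camera images.
- stand: Fixed stand of the scanner arm: dark steel flange 116 mm across and 10 mm thick screwed to the shelf, steel post 28 mm thick. It carries the whole arm and scanner. Origin under the flange's centre at shelf height, z up.
- pivot (a point): Point on the vertical swivel axis of the arm, at the height of the arm's axis, 155 mm above the shelf. The black swivel clamp round it is 50 mm across; its top is 28 mm above this point. The arm is level: a round aluminium outer tube 31 mm thick from 98 mm behind this axis to 105 mm ahead of it (37 mm thick front collar), a steel inner tube, then the grip and the scanner.
- swivel (a joint): Swing of the arm about the vertical axis through the pivot, rad, positive anticlockwise seen from above, range -0.8 to 1.3; light friction (0.06 N m), stays where it is left. At 0 the arm points along the stand's own y axis.
- reach (a joint): Pull-out of the telescope, m, outwards along the arm: 0 = pushed right in, 0.050 = first stop (a lock hole), 0.100 = second stop, the end of the travel. A spring draws it in with about 4 N at 0 and 5.5 N at 0.100. A lock pin, withdrawn only while the thumb button is pressed at least 4 mm, blocks pulling out (1 mm of play) at 0 and at the first stop; with the button kept down the head slides past the first stop without catching. There is no lock at the second stop.
- thumb (a joint): Thumb button travel, m: 0 = out (it stands 5 mm proud), 0.005 = pressed flush with the grip's side. Spring: 2.5 N to start, 7 N when flush. It springs out when released.
- grip (a point): Centre of the scanner's black moulded grip, 145 mm from the swivel axis when pushed in and 245 mm at the second stop, 155 mm above the shelf. The grip is 66 mm long along the arm, 36 mm wide and 34 mm high (41 mm wide over the button). Frame: y along the arm outwards, z up, x sideways. The round thumb button, 16 mm across, is in the middle of the +x side, its centre level with this point; pinching the grip across its width at this point presses it.
- window (a point): Middle of the scanner's window, on the front face of the grey scanner head (62 mm wide, 46 mm high, 44 mm long), 80 mm ahead of the grip's centre. Same axes as the grip: the scanner looks along +y.
- label (a point): Middle of the bar-code label (paper, 72 mm round the wall, 50 mm high) on the canister's side, 155 mm above the shelf. The canister's axis lies 55 mm behind it. Frame z up, -y straight out of the label.
- canister: Round aluminium canister, 110 mm across, 215 mm high, hinged lid, wire spring latch, the only one with a label; loose. Origin under its centre. It stands in one of three places in a row, beyond the scanner arm, with the two jars.
- jar_a: Square green glass jar with a cork, 78 mm square, 147 mm high; loose. Origin under its centre.
- jar_b: The other, equal green glass jar; loose. Origin under its centre.
- molcajete: Dark basalt mortar on three stubby legs, 180 mm across, 105 mm high; loose. Origin under its centre.
- tejolote: Dark lava stone pestle standing on its broad end, 68 mm across, 98 mm high; loose. Origin under its centre.
- scoop: Steel scoop lying flat, about 180 mm long, 60 mm wide, 33 mm high; loose. Origin at shelf height near the back of its bowl, x towards the bowl's mouth, handle along -x.
- tin: Low round steel spice tin, 72 mm across, 50 mm high; loose. Origin under its centre.
- pan: Open steel inset pan, 108 by 176 mm, 100 mm high; loose. Origin under its centre.
Not all that is in view belongs to the job. Leave any purple or turquoise look-alike of the canister alone.

How it is judged:
On the way, in this order (a step that is already met when the one before it is completed fails the run):
1. the arm is still pushed in, gripped or touched by the fingers, and points steadily at the label (its line passes within 20 mm of the label's middle) for 0.8 s (value of joint reach below 0.02 m and x of label in the frame of window between -0.02 and 0.02 m and velocity of joint swivel between -0.08 and 0.08 rad/s and contact force between the fingers and stand above 0.5 N), for 0.8 s.
2. the scanner is pulled past the first stop with the thumb button pressed, still pointed at the label (value of joint reach above 0.056 m and value of joint thumb above 0.003 m and x of label in the frame of window between -0.03 and 0.03 m).
At the end, for the whole second after the job is handed in: The gripper holds the grip (over 3 N, thumb button in over 3 mm) with the telescope at its second stop (within 6 mm of full travel), at rest, pointing at the label (line of sight within 20 mm of its middle); canister not moved (10 mm) (value of joint reach above 0.094 m and value of joint thumb above 0.003 m and x of label in the frame of window between -0.02 and 0.02 m and velocity of joint swivel between -0.08 and 0.08 rad/s and velocity of joint reach between -0.02 and 0.02 m/s and contact force between the fingers and stand above 3 N and distance of canister from where it was at the start of the episode below 0.01 m); the arm keeps its last pose, push and grip.
It fails at once if the canister is moved more than 10 mm (distance of canister from where it was at the start of the episode above 0.01 m).
It fails at once if a bystander is moved more than 15 mm (distance of any of jar_a, jar_b, molcajete, tejolote, scoop, tin, pan from where it was at the start of the episode above 0.015 m).
It also fails if it takes over 38 s, if anything falls off the work surface, if the arm or the gripper's body presses on something with over 40 N, if the wrist force passes 120 N, or if a joint passes its speed limit or range.

ROBOT

A 6-joint arm with a two-finger parallel gripper is mounted at the origin on the work surface. World frame = base frame: x ahead of the robot, y to its left, z up, the work surface at z = 0. Lengths are in m, angles in rad, forces in N, time in s.
With the tool pointing down it reaches from about 0.375 to 0.75 m from the base axis. Payload 9 kg.
Tool frame: the origin (TCP) lies at the very end of the fingers, on their centre line; the grasp point (between the pads) lies 19 mm behind it (tcp_to_grasp is the distance from the TCP to the grasp point, in m); z points along the fingers, y is the direction in which the jaws open and shut (so a half turn about z gives the same grasp; the last joint's range is limited). The gripper opens to 85 mm and grips with 20 to 120 N. Pads are 22 mm wide; open, the fingers measure 114 mm over their backs; the gripper's body (76 mm by 85 mm) begins 54 mm behind the grasp point. The pads swing forward as they close: fully open they stand 13 mm farther back than shut.
Start: joints at [0.914, 0.104, 0.097, 1.564, 0, 1.353], TCP at [0.255, 0.543, 0.231] pointing down, gripper open.
Joint ranges: [-2.99, 2.99], [-0.84, 1.86], [-1.1, 1.16], [-1.84, 2.11], [-1.51, 1.56], [-3.14, 3.14]. Speed limits (rad/s): [2.22, 2.22, 2.57, 3.14, 3.14, 3.14].

INTERFACE

Orientations are given as a rotation vector (axis times angle).
In Python, from bench import sense, read_camera, camera_model, close_job, find_in, trace, tcp_to_grasp gives the robot as it stands. The module is installed in compiled form; this text tells all that it offers.
- The arm moves only by the shell command python3 -m jog 'ROWS' [FORCE]. ROWS is JSON, a list of rows, each a list of 3 entries, a list of its own where there are three numbers: the closure in counts, from 0 (fully open) to 255 (shut), then the shift along the tool's x, y, z in mm, then the turn, a rotation vector about the tool's x, y, z in degrees. In form: [[fingers, [x, y, z], [rx, ry, rz]], ...]. A call has 1 to 10 rows; each row shifts and turns the commanded pose from where the row before left it, along the tool's axes as they then stand; what a row does not reach is not made up. A row lasts 1/12 s, in which the tool goes at most 41.7 mm and 7.16 degrees, less where a joint would pass 70% of its speed; a pose out of reach is approached as far as the arm can. A call is refused whole if a number of a shift passes 41.7 or a number of a turn 7.16, either way. A call with a gripper value outside its range is refused whole. The fingers move at their own pace and stop on an object; FORCE is the grip in N (left out, the last holds). Time passes only in rows, so rows that do not move let the fingers close. It gives the time, the measured TCP pose, the force and the opening at its end, in the units of the state.
- sense(): the state, without advancing time (a new reading comes with each control period).
- read_camera(name): name is "side" or "top" or "wrist"; returns the picture (400x640x3 uint8, blue, green, red); there is no depth.
- camera_model(name): a dict with "intrinsics" (3x3 intrinsics, pixels), "dist_coeffs" ([k1, k2, p1, p2, k3] as OpenCV has them; the pictures are not rectified), "origin" and "attitude" of the camera in the world; the wrist camera has in their place "tool_from_camera" (4x4, takes a point from camera to tool coordinates, whose origin is the TCP and whose axes are the flange's). Camera axes: x right, y up, looking along -z (the intrinsics and any distortion apply to the point x, -y, -z); pixel columns grow to the right and rows downward; lengths in m; the calibration is good to about 2 mm. A picture is of the moment at which its call begins: read the wrist's pose just before it. camera_model takes no time and is no camera call.
- close_job(): hands the job in, once; it reports no verdict.
Trained networks look in the newest picture that a camera, given by its name, has taken for a name from the list of things; names that differ only in an ending like _2 or _b are one class to them, and where a whole thing is asked for, a point or a joint stands for the part that bears it (a point fixed in the world has none). Each returns a list of dicts, best first, with "conf" (0 to 1); they miss things now and then, are a little off and sometimes report something else, mostly with a low value. They report only what shows in the picture. A call takes as long as a camera call. They do not tell look-alikes from the thing itself.
- find_in(label, camera): "rect" ([left, top, right, bottom] in pixels, round what is visible of it).
- trace(label, camera): "pixels" (400x640 bool, what is visible of it) and "rect" ([left, top, right, bottom] in pixels, round what is visible of it).
The state is a dict: "t": time; "joint_positions": joint angles; "qd": joint speeds; "effort": joint torques, N m; "ee_pos": TCP position; "tool_rot": TCP orientation; "ft_force": force on the tool from outside, world axes, zero at the start; "torque": the same for the moment, N m; "grip_width": finger opening in m.
Only numpy, scipy, OpenCV 4.12 (cv2) and the standard library are available. Lean on these libraries where they do the work, as an engineer would, in place of code of your own. Each camera call takes 0.05 s, during which the arm holds its last target. There are 200 camera calls.

## Working session

There is one attempt and no reset: what is moved stays moved. The work goes in short steps, Python scripts to look and compute and a shell command to move; the robot and the scene stay as the last step left them, time stands still between calls to the robot, and variables do not carry over. Pictures are saved under pics/ and viewed, about 8 in all and at most 12, crops included, and the job is handed in when it is done.

```bash
mkdir -p pics; cat > h.py <<'E'
import numpy as np, cv2
from scipy.spatial.transform import Rotation as R
from bench import *
def cam(name, s=None):
    m=camera_model(name); K=np.array(m["intrinsics"]); d=np.array(m["dist_coeffs"],float)
    if name=="wrist":
        T=np.eye(4); s=s or sense(); T[:3,:3]=R.from_rotvec(s["tool_rot"]).as_matrix(); T[:3,3]=s["ee_pos"]
        W=T@np.array(m["tool_from_camera"]); return K,d,W[:3,3],W[:3,:3]
    A=np.array(m["attitude"],float)
    A=A if A.shape==(3,3) else R.from_rotvec(A).as_matrix()
    return K,d,np.array(m["origin"],float),A
def ray(c,uv):
    K,d,o,A=c; p=cv2.undistortPoints(np.array([[uv]],float),K,d)[0,0]
    v=A@np.array([p[0],-p[1],-1.]); return o,v/np.linalg.norm(v)
def at_z(c,uv,z):
    o,v=ray(c,uv); return o+v*(z-o[2])/v[2]
def proj(c,P):
    K,d,o,A=c; q=(np.atleast_2d(P)-o)@A; q=q*[1,-1,-1]
    return cv2.projectPoints(q.reshape(-1,1,3),np.zeros(3),np.zeros(3),K,d)[0][:,0]
E
python3 - <<'E'
from h import *
print(sense()); print(camera_model("top")["attitude"],tcp_to_grasp)
for n in("top","side","wrist"):
    i=read_camera(n); cv2.imwrite(f"pics/{n}0.png",i)
    c=cam(n); print(n,c[2],c[3].round(2).tolist())
    for l in("canister","label","stand","grip","window","pivot","jar_a","pan","tin","molcajete","scoop","tejolote"):
        for r in find_in(l,n)[:3]: print(n,l,round(r["conf"],2),np.round(r["rect"]).tolist())
a=np.vstack([cv2.imread("pics/top0.png"),cv2.imread("pics/side0.png")]); cv2.imwrite("pics/v1.png",cv2.resize(a,(480,600),interpolation=cv2.INTER_AREA))
E
```

```text
{'t': 0.0, 'joint_positions': array([9.14324992e-01, 1.04707942e-01, 9.64335425e-02, 1.56391156e+00,
       1.45737170e-05, 1.35308025e+00]), 'qd': array([-2.64704192e-04,  4.09404553e-05,  3.25959501e-04,  1.83414763e-03,
       -1.02881360e-03,  1.05540166e-03]), 'effort': array([ 1.65544716e-04, -5.56926334e+01,  5.03652692e+01,  1.67232292e-02,
       -4.33075693e-04,  1.42511487e-05]), 'ee_pos': array([0.25466422, 0.54288561, 0.23049761]), 'tool_rot': array([-6.83549333e-01, -3.06571072e+00,  1.96754841e-03]), 'ft_force': array([-0.14853622,  1.13485999,  0.03415135]), 'torque': array([-0.00665405, -0.01003008,  0.03697302]), 'grip_width': 0.08517421561072322}
[ 0.08923294 -0.08076833 -1.58864259] 0.0187
top [0.39545351 0.0762843  1.14437335] [[-0.02, 0.99, -0.11], [-1.0, -0.02, -0.0], [-0.01, 0.11, 0.99]]
top canister 0.89 [179.0, 73.0, 241.0, 137.0]
top canister 0.87 [187.0, 273.0, 249.0, 334.0]
top canister 0.65 [431.0, 280.0, 499.0, 341.0]
top label 0.89 [185.0, 276.0, 252.0, 332.0]
top label 0.76 [250.0, 222.0, 304.0, 266.0]
top label 0.76 [180.0, 70.0, 238.0, 136.0]
top st
[... 1349 characters left out ...]
, 206.0]
side jar_a 0.81 [326.0, 150.0, 353.0, 195.0]
side pan 0.81 [244.0, 149.0, 293.0, 195.0]
side tin 0.6 [310.0, 166.0, 322.0, 173.0]
side tin 0.2 [323.0, 250.0, 372.0, 274.0]
side molcajete 0.79 [379.0, 187.0, 432.0, 233.0]
side scoop 0.62 [319.0, 200.0, 363.0, 233.0]
side scoop 0.25 [325.0, 248.0, 373.0, 278.0]
side tejolote 0.7 [290.0, 211.0, 310.0, 238.0]
wrist [0.19429305 0.57046841 0.37344442] [[0.42, -0.88, -0.23], [0.91, 0.41, 0.11], [0.0, -0.26, 0.97]]
wrist canister 0.77 [113.0, 370.0, 151.0, 400.0]
wrist canister 0.56 [0.0, 191.0, 216.0, 399.0]
wrist label 0.98 [107.0, 367.0, 148.0, 400.0]
wrist label 0.96 [0.0, 188.0, 219.0, 400.0]
wrist pan 0.89 [227.0, 304.0, 332.0, 351.0]
```

```bash
python3 - <<'E'
import cv2,numpy as np
t=cv2.imread("pics/top0.png")[50:370,150:530]; s=cv2.imread("pics/side0.png")[90:370,170:470]
cv2.imwrite("pics/v1.png",cv2.resize(t,None,fx=1.85,fy=1.85,interpolation=cv2.INTER_CUBIC))
cv2.imwrite("pics/v2.png",cv2.resize(s,None,fx=2.1,fy=2.1,interpolation=cv2.INTER_CUBIC))
E
```

```text
(no output)
```

View pics/v1.png

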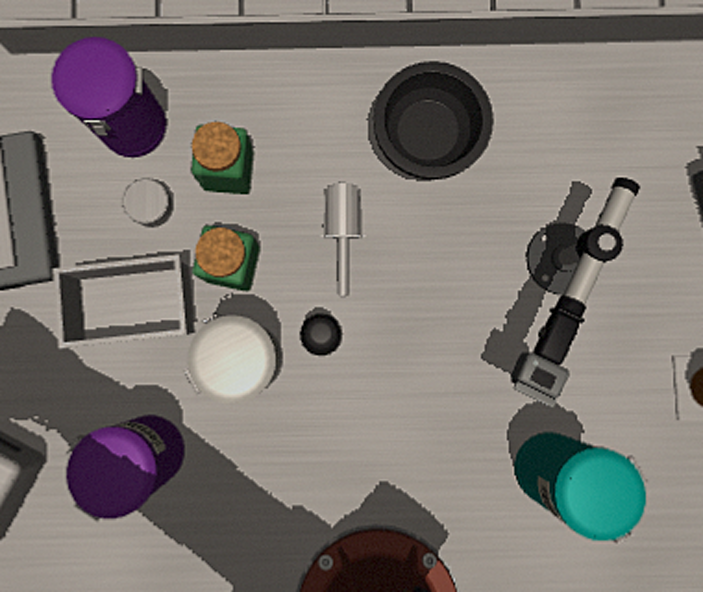

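View pics/v2.png

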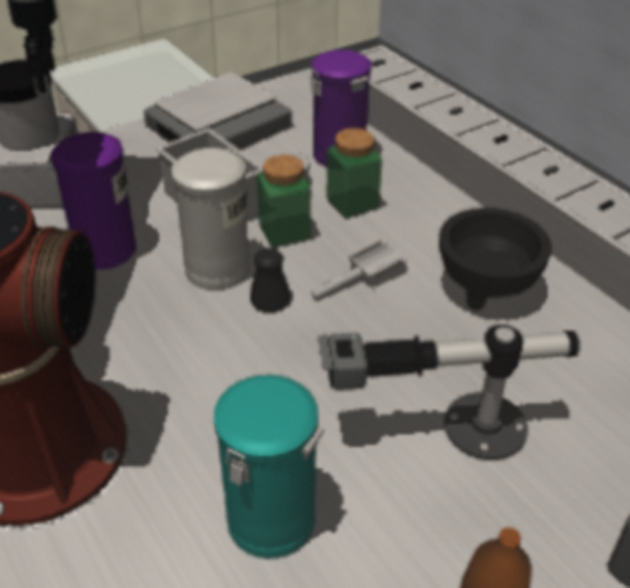

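The top view shows the pivot clamp at about (475,181), the scanner at about (442,255) and the label facing right. There are four canister-like things: purple at (201,92) and (212,305), turquoise at (474,317), and a bare aluminium one at (275,243). The last is the only aluminium one and fits the description. I'll confirm it in an enlarged crop from the side view.

```bash
python3 - <<'E'
from h import *
s=cv2.imread("pics/side0.png")[155:235,240:310]; cv2.imwrite("pics/v3.png",cv2.resize(s,None,fx=7,fy=7,interpolation=cv2.INTER_CUBIC))
ct=cam("top"); cs=cam("side")
print("pivot top",at_z(ct,(475.4,181.4),.183))
print("pivot side",at_z(cs,(170+505/2.1,90+333/2.1),.183))
print("can lid top",at_z(ct,(150+232/1.85,50+357/1.85),.215))
print("head top", at_z(ct,(150+543/1.85,50+376/1.85),.178))
print("grip top", at_z(ct,(150+561/1.85,50+331/1.85),.172))
print("label", at_z(cs,(281.9,189),.155), at_z(cs,(282.9,189),.155))
print("teal", at_z(ct,(150+600/1.85,50+493/1.85),.215))
E
```

```text
pivot top [ 0.5327952  -0.30254036  0.183     ]
pivot side [ 0.5405931  -0.30911777  0.183     ]
can lid top [0.38968319 0.19424753 0.215     ]
head top [ 0.35648567 -0.21531468  0.178     ]
grip top [ 0.41583811 -0.24450997  0.172     ]
label [0.40678157 0.1459127  0.155     ] [0.40952873 0.14411247 0.155     ]
teal [ 0.21128622 -0.26761381  0.215     ]
```

View pics/v3.png

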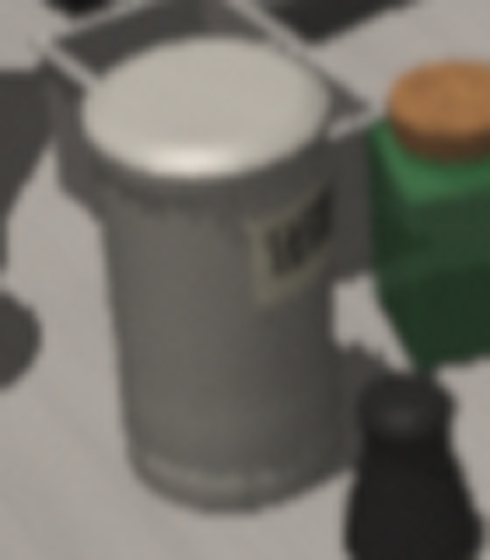

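The crop confirms it: bare aluminium, a bar-code label on its right side, and a latch and lid. The left label edge is at about (276.7,192.4). The tool yaw already matches the arm (jaws across the grip), so I'll move to hover above the grip.

```bash
python3 -m jog '[[0,[-31.6,-18.7,-11.2],[0,0,0]],[0,[-31.6,-18.7,-11.2],[0,0,0]],[0,[-31.6,-18.7,-11.2],[0,0,0]],[0,[-31.6,-18.7,-11.2],[0,0,0]],[0,[-31.6,-18.7,-11.2],[0,0,0]],[0,[-31.6,-18.7,-11.2],[0,0,0]],[0,[-31.6,-18.7,-11.2],[0,0,0]],[0,[-31.6,-18.7,-11.2],[0,0,0]],[0,[-14.6,-34.5,1.4],[0,0,0]],[0,[-14.6,-34.5,1.4],[0,0,0]]]' 30
python3 -m jog '[[0,[-14.6,-34.5,1.4],[0,0,0]],[0,[-14.6,-34.5,1.4],[0,0,0]],[0,[-14.6,-34.5,1.4],[0,0,0]],[0,[-14.6,-34.5,1.4],[0,0,0]],[0,[-14.6,-34.5,1.4],[0,0,0]],[0,[-14.6,-34.5,1.4],[0,0,0]],[0,[-14.6,-34.5,1.4],[0,0,0]],[0,[-14.6,-34.5,1.4],[0,0,0]],[0,[-14.6,-34.5,1.4],[0,0,0]],[0,[-14.6,-34.5,1.4],[0,0,0]]]'
python3 -m jog '[[0,[-14.6,-34.5,1.4],[0,0,0]],[0,[-14.6,-34.5,1.4],[0,0,0]],[0,[0,0,0],[0,0,0]]]'
python3 - <<'E'
from h import *
s=sense(); print(s["t"],s["ee_pos"],s["tool_rot"])
c=cam("wrist",s); i=read_camera("wrist"); cv2.imwrite("pics/w1.png",i)
P=np.array([.533,-.3025,.183]); print(proj(c,P))
cs=cam("side");ct=cam("top")
C=at_z(ct,(275.4,243),.215); print("can side",at_z(cs,(240+207/7,155+107/7),.215), C)
print("label left edge",at_z(cs,(276.7,192.4),.155))
for l in("grip","window","pivot"):
    for r in trace(l,"wrist")[:2]: print(l,round(r["conf"],2),np.round(r["rect"]),r["pixels"].sum())
E
```

```text
t: 2.78
ee_pos: [0.4181, 0.2239, 0.3184]
tool_rot: [0.684, 3.066, 0.0]
ft_force: [0.7, -0.1, 1.3]
grip_width: 0.0852
t: 3.62
ee_pos: [0.4024, -0.1508, 0.3043]
tool_rot: [0.684, 3.065, -0.0]
ft_force: [1.6, 0.5, -1.0]
grip_width: 0.0852
t: 3.87
ee_pos: [0.3991, -0.229, 0.3]
tool_rot: [-0.691, -3.064, 0.001]
ft_force: [0.9, 0.6, -0.1]
grip_width: 0.0853
3.8667 [ 0.39914826 -0.22896318  0.29996964] [-6.90912897e-01 -3.06370564e+00  1.34012963e-03]
[[309.00187642 348.32625301]]
can side [0.38590304 0.1837786  0.215     ] [0.38961945 0.1942608  0.215     ]
label left edge [0.38339201 0.13871144 0.155     ]
grip 0.79 [272.  99. 349. 246.] 7941
window 0.8 [274. 105. 349. 245.] 7859
pivot 0.61 [268. 101. 350. 340.] 12904
```

View pics/w1.png

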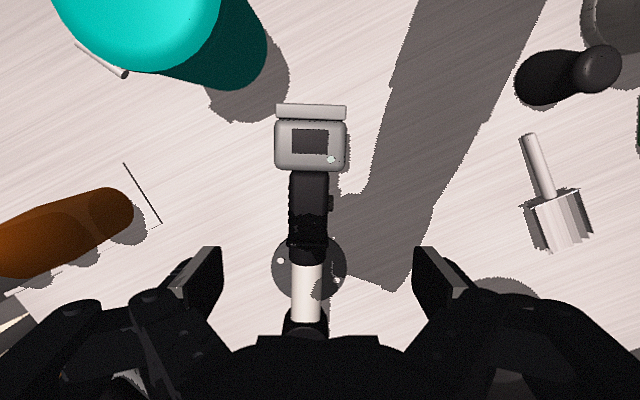

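The wrist view shows the head centred at (310,140), the grip at rows 172–243 about column 309, the button at (331,203), and the tube at (306,290).

```bash
cat >> h.py <<'E'
def s1():
    return {"ee_pos":np.array([0.39914826,-0.22896318,0.29996964]),"tool_rot":np.array([-6.90912897e-01,-3.06370564,1.34e-3])}
E
python3 - <<'E'
from h import *
s=s1(); c=cam("wrist",s); Rt=R.from_rotvec(s["tool_rot"]).as_matrix()
i=cv2.imread("pics/w1.png"); g=cv2.cvtColor(i,cv2.COLOR_BGR2GRAY)
h=at_z(c,(310.5,146),.178); t=at_z(c,(306,290),.1705); b=at_z(c,(331,203),.155); gr=at_z(c,(309,203),.172)
for n,p in dict(head=h,tube=t,button=b,grip=gr).items(): print(n,p,((p-s["ee_pos"])@Rt*1000).round(1))
d=h[:2]-t[:2]; d/=np.linalg.norm(d); print("arm heading",np.degrees(np.arctan2(d[1],d[0])),"tool x",np.degrees(np.arctan2(Rt[1,0],Rt[0,0])))
G=np.r_[b[:2]-np.array([d[1],-d[0]])*.0,.155]
n=np.array([-d[1],d[0]]); 
# grip centre: along-arm from button, lateral from arm line
al=(b[:2]-t[:2])@d; Gc=t[:2]+al*d; print("grip",Gc,"tool mm",((np.r_[Gc,.155]-s["ee_pos"])@Rt*1000).round(1),"pivot",Gc-.145*d)
print("proj pivot top px",proj(cam("top"),np.r_[Gc-.145*d,.183]),proj(cam("side"),np.r_[Gc-.145*d,.183]))
for r in (190,203,220,290): print(r,g[r,255:370:3].tolist())
E
```

```text
head [ 0.35799421 -0.21681433  0.178     ] [ 42.3  -6.6 122. ]
tube [ 0.48119114 -0.28109787  0.1705    ] [-96.6 -11.7 129.4]
button [ 0.4162925  -0.22380224  0.155     ] [-13.4  12.2 144.9]
grip [ 0.40328126 -0.24023564  0.172     ] [ -8.7  -8.3 128. ]
arm heading 152.44467197459642 tool x 154.58299930226264
grip [ 0.40668242 -0.2422196 ] tool mm [-12.6  -8.6 145. ] pivot [ 0.53523428 -0.30929732]
proj pivot top px [[478.05676146 180.37900818]] [[409.04917    249.40258088]]
190 [223, 224, 222, 220, 227, 227, 221, 226, 227, 226, 232, 234, 24, 43, 53, 49, 49, 52, 40, 46, 48, 50, 53, 37, 6, 109, 106, 102, 96, 233, 221, 226, 219, 225, 225, 233, 92, 106, 105]
203 [227, 225, 225, 224, 228, 222, 226, 223, 222, 228, 231, 17, 25, 44, 46, 45, 44, 47, 45, 42, 49, 45, 43, 25, 3, 43, 55, 99, 105, 105, 103, 111, 109, 95, 110, 94, 91, 103, 105]
220 [228, 223, 224, 228, 225, 225, 221, 224, 228, 229, 228, 0, 11, 14, 18, 23, 15, 20, 17, 6, 10, 9, 22, 18, 61, 106, 103, 105, 108, 109, 100, 104, 97, 100, 106, 109, 100, 110, 106]
290 [218, 222, 220, 217, 222, 217, 217, 214, 206, 87, 90, 87, 117, 193, 218, 228, 235, 233, 228, 214, 95, 92, 55, 39, 35, 34, 38, 24, 231, 215, 211, 218, 225, 225, 218, 223, 220, 225, 216]
```

```bash
python3 -m jog '[[0,[-2.5,-1.7,33],[0,0,0.4]],[0,[-2.5,-1.7,33],[0,0,0.4]],[0,[-2.5,-1.7,33],[0,0,0.4]],[0,[-2.5,-1.7,33],[0,0,0.4]],[0,[-2.5,-1.7,32],[0,0,0.4]],[0,[0,0,0],[0,0,0]]]' 35
python3 -m jog '[[255,[0,0,0],[0,0,0]],[255,[0,0,0],[0,0,0]],[255,[0,0,0],[0,0,0]],[255,[0,0,0],[0,0,0]],[255,[0,0,0],[0,0,0]],[255,[0,0,0],[0,0,0]],[255,[0,0,0],[0,0,0]],[255,[0,0,0],[0,0,0]]]' 35
python3 - <<'E'
from h import *
s=sense(); print(s["ee_pos"],s["tool_rot"],s["ft_force"],s["torque"],s["grip_width"])
cv2.imwrite("pics/w2.png",read_camera("wrist"))
a=read_camera("top")[130:290,400:520]; b=read_camera("side")[190:310,310:460]
v=np.vstack([cv2.resize(a,(450,600))[:,:]]); v2=cv2.resize(b,(0,0),fx=2.3,fy=2.3); v2=cv2.copyMakeBorder(v2,0,600-v2.shape[0],0,0,0)
cv2.imwrite("pics/v5.png",np.hstack([v,v2]))
E
```

```text
t: 4.57
ee_pos: [0.4058, -0.2334, 0.1316]
tool_rot: [-0.733, -3.048, -0.007]
ft_force: [-0.9, -0.7, -0.6]
grip_width: 0.0855
t: 5.23
ee_pos: [0.4083, -0.2381, 0.1398]
tool_rot: [0.737, 3.051, -0.004]
ft_force: [-2.3, -1.2, 8.3]
grip_width: 0.0361
[ 0.40828765 -0.23805561  0.1398415 ] [ 0.73742243  3.05088811 -0.00403719] [-2.28739742 -1.23522779  8.26363633] [-0.1747962   0.44687395 -0.31171423] 0.03606781258209417
```

View pics/v5.png

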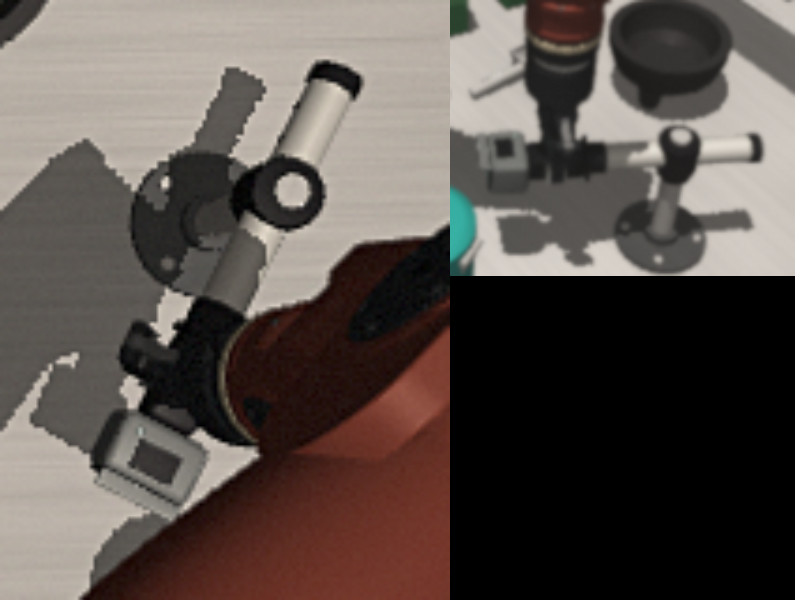

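Gripped: width 36 mm means the button is flush. Both static views show the fingers across the grip, with the clamp top at (478,181) in the top view and (410,249) in the side view. Next I'll fit the canister centre and the label angle from both views.

```bash
cat > fit.py <<'E'
from h import *
from scipy.optimize import minimize
th=np.linspace(0,2*np.pi,60)
def sil(c,x,y):
    P=np.vstack([np.c_[x+.055*np.cos(th),y+.055*np.sin(th),0*th+z] for z in(0,.212)])
    m=np.zeros((1600,2560),np.uint8); cv2.fillConvexPoly(m,cv2.convexHull((proj(c,P)*4).astype(np.float32)).astype(np.int32),1)
    return cv2.resize(m,(640,400),interpolation=cv2.INTER_AREA)>0
res={}
for n in("top","side"):
    c=cam(n); best=None
    for r in trace("canister",n):
        x0,y0,x1,y1=r["rect"]; p=proj(c,[.388,.189,.11])[0]
        if x0<p[0]<x1 and y0<p[1]<y1: best=r["pixels"]; print(n,r["conf"],r["rect"]); break
    if best is not None: res[n]=(c,best)
def cost(v,ns): return sum(1-(sil(res[n][0],*v)&res[n][1]).sum()/(sil(res[n][0],*v)|res[n][1]).sum() for n in ns)
for ns in([ "top"],["side"],["top","side"]):
    if all(n in res for n in ns):
        o=minimize(cost,[.388,.189],args=(ns,),method="Nelder-Mead",options=dict(initial_simplex=[[.388,.189],[.398,.189],[.388,.199]]))
        print(ns,o.x,o.fun)
x,y=o.x
pv=np.array([.536,-.307])
c=res["side"][0]; i=cv2.resize(cv2.imread("pics/side0.png")[155:235,240:310],None,fx=7,fy=7,interpolation=cv2.INTER_CUBIC); L=[]
for f in(-60,-75):
    j=i.copy()
    a=np.radians(f)+np.linspace(-36/55,36/55,15)
    q=np.vstack([np.c_[x+.055*np.cos(a),y+.055*np.sin(a),0*a+z] for z in(.13,)]+[np.c_[x+.055*np.cos(a[::-1]),y+.055*np.sin(a[::-1]),0*a+.18]])
    px=(proj(c,q)-[240,155]+.5)*7; cv2.polylines(j,[px.astype(np.int32)],True,(0,0,255),1)
    t=np.c_[x+.055*np.cos(th),y+.055*np.sin(th)]
    for z in(0,.215): cv2.polylines(j,[((proj(c,np.c_[t,0*th+z])-[240,155]+.5)*7).astype(np.int32)],True,(0,255,0),1)
    L.append(j[:,60:440])
    print(f,"label",x+.055*np.cos(np.radians(f)),y+.055*np.sin(np.radians(f)))
cv2.imwrite("pics/v6.png",np.hstack(L))
E
python3 fit.py
```

```text
top 0.64 [250.9, 220.5, 301.7, 269.5]
side 0.57 [251.1, 157.7, 290.2, 229.6]
['top'] [0.38764802 0.1965125 ] 0.04878048780487809
['side'] [0.39207837 0.19520422] 0.04514048825426076
['top', 'side'] [0.38762165 0.19545677] 0.1266534195385255
-60 label 0.41512164640426646 0.14782537011248878
-75 label 0.4018566938849051 0.14233084687473416
```

View pics/v6.png

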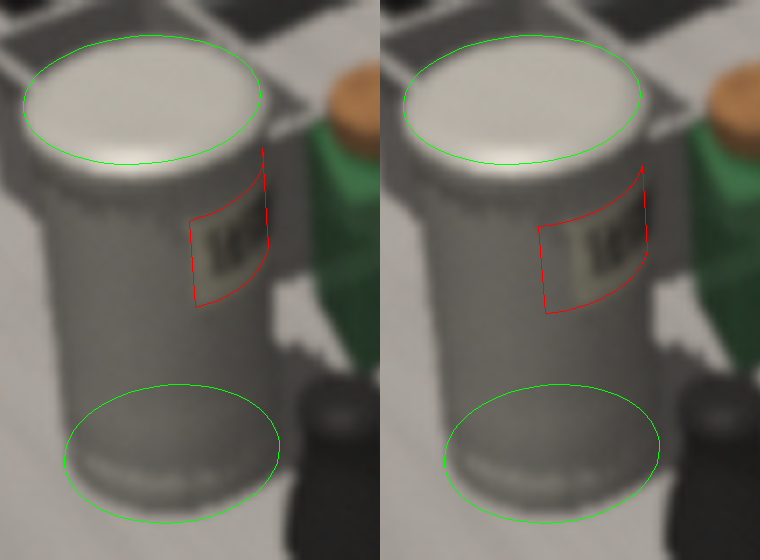

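The label at −60° (left overlay) fits closely, so the label middle is about (0.416, 0.148). The aim heading is about 104.7°, which means a 48° clockwise swing about the pivot.

```bash
python3 -m jog '[[255,[-0.26,8.7,0],[0,0,3.43]],[255,[-0.26,8.7,0],[0,0,3.43]],[255,[-0.26,8.7,0],[0,0,3.43]],[255,[-0.26,8.7,0],[0,0,3.43]],[255,[-0.26,8.7,0],[0,0,3.43]],[255,[-0.26,8.7,0],[0,0,3.43]],[255,[-0.26,8.7,0],[0,0,3.43]]]'
python3 -m jog '[[255,[-0.26,8.7,0],[0,0,3.43]],[255,[-0.26,8.7,0],[0,0,3.43]],[255,[-0.26,8.7,0],[0,0,3.43]],[255,[-0.26,8.7,0],[0,0,3.43]],[255,[-0.26,8.7,0],[0,0,3.43]],[255,[-0.26,8.7,0],[0,0,3.43]],[255,[-0.26,8.7,0],[0,0,3.43]],[255,[0,0,0],[0,0,0]],[255,[0,0,0],[0,0,0]],[255,[0,0,0],[0,0,0]]]'
cat > chk.py <<'E'
from h import *
import sys
s=sense(); T=R.from_rotvec(s["tool_rot"]).as_matrix(); p=s["ee_pos"]; r=float(sys.argv[1])
L=np.array([.416,.148])
hx=np.degrees(np.arctan2(T[1,0],T[0,0]))
print(s["t"],p.round(4),"force tool",(T.T@s["ft_force"]).round(1),"tau",(T.T@s["torque"]).round(2),"w",s["grip_width"],"heading",hx,"tilt",T[2].round(3))
def off(o,d): d=d/np.linalg.norm(d); return 1000*(d[0]*(L-o)[1]-d[1]*(L-o)[0])
g=p-.0187*-T[:,2]*-1; g=g[:2]
print("grasp",g,"off by yaw mm",off(g,T[:2,0]),"implied pivot",g-r*T[:2,0]/np.linalg.norm(T[:2,0]))
for pv in([.535,-.309],[.537,-.304]): pv=np.array(pv); print("off by pivot",pv,off(pv,g-pv),"r",np.linalg.norm(g-pv))
E
python3 chk.py .145
python3 - <<'E'
from h import *
b=read_camera("side")[130:320,220:460]; a=read_camera("top")[120:280,240:520]
a=cv2.resize(a,(560,320)); b=cv2.resize(b,None,fx=1.45,fy=1.45); b=cv2.copyMakeBorder(b,0,0,0,560-b.shape[1],0)
cv2.imwrite("pics/v7.png",np.vstack([a,b]))
E
```

```text
t: 6.07
ee_pos: [0.4477, -0.1912, 0.14]
tool_rot: [1.358, 2.827, -0.003]
ft_force: [2.5, -2.7, 5.3]
grip_width: 0.0359
t: 6.9
ee_pos: [0.5013, -0.1641, 0.1399]
tool_rot: [1.913, 2.486, -0.001]
ft_force: [2.3, -4.0, 5.8]
grip_width: 0.0361
6.9 [ 0.5013 -0.1641  0.1399] force tool [-4.5  1.3 -5.8] tau [ 0.13 -0.69  0.  ] w 0.03606747647957803 heading 104.82749851699064 tilt [-0.004  0.003 -1.   ]
grasp [ 0.50123799 -0.16400103] off by yaw mm 2.55551466035725 implied pivot [ 0.5383449  -0.30417263]
off by pivot [ 0.535 -0.309] 12.26266144755954 r 0.14887771285693957
off by pivot [ 0.537 -0.304] 5.366609233443009 r 0.1444944005347406
```

View pics/v7.png

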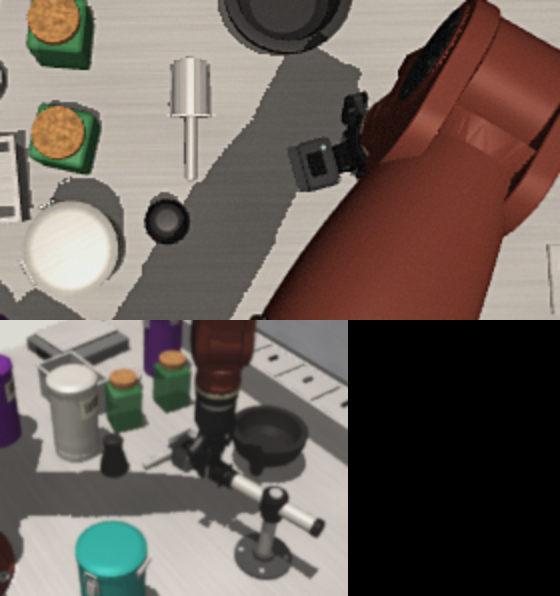

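```bash
python3 -m jog '[[255,[0,-1.3,0],[0,0,-0.5]],[255,[0,0,0],[0,0,0]],[255,[0,0,0],[0,0,0]],[255,[0,0,0],[0,0,0]],[255,[0,0,0],[0,0,0]],[255,[0,0,0],[0,0,0]],[255,[0,0,0],[0,0,0]],[255,[0,0,0],[0,0,0]],[255,[0,0,0],[0,0,0]],[255,[0,0,0],[0,0,0]]]'
python3 chk.py .145
python3 - <<'E'
from h import *
ct=cam("top"); p=at_z(ct,(478.1,180.7),.183)[:2]; L=np.array([.416,.148])
i=read_camera("top"); cv2.imwrite("pics/top3.png",i)
a=cv2.resize(i[160:240,370:450],None,fx=7,fy=7,interpolation=cv2.INTER_CUBIC); cv2.imwrite("pics/v8.png",a)
P=np.array([.537,-.3055]); d=L-P; d/=np.linalg.norm(d); n=np.array([-d[1],d[0]])
for r in(.192,.203,.225): print(r,proj(ct,[np.r_[P+r*d+k*n,.178] for k in(-.031,0,.031)]).round(1).tolist())
print("pivot top cam",p)
E
```

```text
t: 7.83
ee_pos: [0.4999, -0.1644, 0.1399]
tool_rot: [1.902, 2.494, -0.001]
ft_force: [1.2, -3.2, 5.7]
grip_width: 0.0357
7.8333 [ 0.4999 -0.1644  0.1399] force tool [-3.5  0.3 -5.6] tau [ 0.23 -0.74 -0.14] w 0.03566413235909518 heading 105.32912492479362 tilt [-0.004  0.003 -1.   ]
grasp [ 0.49987352 -0.16436941] off by yaw mm -1.6894466429219213 implied pivot [ 0.53820621 -0.30421077]
off by pivot [ 0.535 -0.309] 7.782042458529245 r 0.14883506455489598
off by pivot [ 0.537 -0.304] 0.7899549356285285 r 0.14448209735582893
0.192 [[398.8, 189.3], [402.5, 201.1], [406.2, 213.0]]
0.203 [[394.6, 190.5], [398.3, 202.3], [402.0, 214.2]]
0.225 [[386.3, 192.9], [389.9, 204.7], [393.6, 216.6]]
pivot top cam [ 0.53442264 -0.30935448]
```

View pics/v8.png

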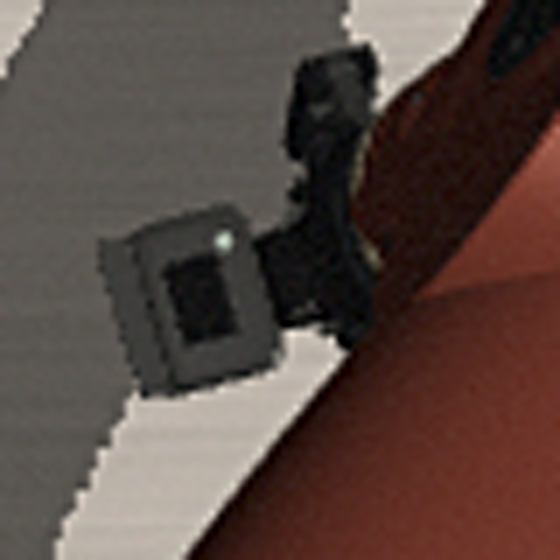

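The scanner head's screen is at (398.6,202.6); the predicted position on the aim line is (398.3,202.3), so the aim agrees. I'll hold a little longer, then pull straight out along tool x.

```bash
python3 -m jog '[[255,[0,0,0],[0,0,0]],[255,[0,0,0],[0,0,0]],[255,[0,0,0],[0,0,0]],[255,[0,0,0],[0,0,0]],[255,[0,0,0],[0,0,0]],[255,[0,0,0],[0,0,0]]]' 45
python3 -m jog '[[255,[4,0,0],[0,0,0]],[255,[8,0,0],[0,0,0]],[255,[8,0,0],[0,0,0]],[255,[8,0,0],[0,0,0]],[255,[8,0,0],[0,0,0]],[255,[8,0,0],[0,0,0]],[255,[0,0,0],[0,0,0]]]'
python3 chk.py .189
```

```text
t: 8.38
ee_pos: [0.4999, -0.1645, 0.14]
tool_rot: [1.902, 2.494, -0.001]
ft_force: [1.6, -4.2, 6.4]
grip_width: 0.0356
t: 8.97
ee_pos: [0.4883, -0.1209, 0.1398]
tool_rot: [1.901, 2.495, 0.0]
ft_force: [3.0, -3.0, 6.0]
grip_width: 0.0356
8.9667 [ 0.4883 -0.1209  0.1398] force tool [-3.7  2.1 -6. ] tau [ 0.06 -0.85 -0.31] w 0.03558362069628594 heading 105.39280378319285 tilt [-0.004  0.003 -1.   ]
grasp [ 0.48817874 -0.12083215] off by yaw mm -1.767866807089874 implied pivot [ 0.53834596 -0.30305248]
off by pivot [ 0.535 -0.309] 5.129610886081576 r 0.1939055739807907
off by pivot [ 0.537 -0.304] 0.5069678303415981 r 0.18956259679594503
```

Sliding freely: the axial force is only the spring's, about 4 N. I'll continue to the second stop.

```bash
python3 -m jog '[[255,[8,0,0],[0,0,0]],[255,[8,0,0],[0,0,0]],[255,[8,0,0],[0,0,0]],[255,[8,0,0],[0,0,0]],[255,[8,0,0],[0,0,0]],[255,[8,0,0],[0,0,0]],[255,[5,0,0],[0,0,0]],[255,[3,0,0],[0,0,0]],[255,[0,0,0],[0,0,0]]]'
python3 chk.py .245
```

```text
t: 9.72
ee_pos: [0.474, -0.0699, 0.1397]
tool_rot: [1.903, 2.489, -0.005]
ft_force: [2.6, -16.6, 2.9]
grip_width: 0.0353
9.7167 [ 0.474  -0.0699  0.1397] force tool [-16.7  -1.8  -2.7] tau [ 0.33 -3.12  0.38] w 0.03531158397759908 heading 105.21925301496651 tilt [-0.009  0.002 -1.   ]
grasp [ 0.47389151 -0.06973785] off by yaw mm -1.2979512540565938 implied pivot [ 0.5382073  -0.30614529]
off by pivot [ 0.535 -0.309] 2.209488293713993 r 0.24694255296864667
off by pivot [ 0.537 -0.304] -0.7391030634118362 r 0.24261376075520133
```

The axial force rose to 17 N after 98 mm of travel, which means the end stop. I'll hold, then check by camera.

```bash
python3 -m jog '[[255,[0,0,0],[0,0,0]],[255,[0,0,0],[0,0,0]],[255,[0,0,0],[0,0,0]],[255,[0,0,0],[0,0,0]],[255,[0,0,0],[0,0,0]],[255,[0,0,0],[0,0,0]]]'
python3 chk.py .245
python3 - <<'E'
from h import *
ct=cam("top"); i=read_camera("top")
cv2.imwrite("pics/v9.png",cv2.resize(i[150:280,240:500],None,fx=3,fy=3,interpolation=cv2.INTER_CUBIC))
P=np.array([.537,-.3055]); L=np.array([.416,.148]); d=(L-P)/np.linalg.norm(L-P)
for r in(.292,.303,.313): print(r,((proj(ct,np.r_[P+r*d,.178])-[240,150])*3).round(0))
E
```

```text
t: 10.22
ee_pos: [0.4739, -0.0699, 0.1397]
tool_rot: [1.904, 2.49, -0.004]
ft_force: [2.9, -14.7, 3.7]
grip_width: 0.0356
10.2167 [ 0.4739 -0.0699  0.1397] force tool [-15.   -1.1  -3.5] tau [ 0.36 -2.79  0.25] w 0.035565705484654514 heading 105.20443251123717 tilt [-0.007  0.002 -1.   ]
grasp [ 0.47386698 -0.06974637] off by yaw mm -1.265580183799797 implied pivot [ 0.53812162 -0.30617044]
off by pivot [ 0.535 -0.309] 2.1600048162884744 r 0.24694037282059184
off by pivot [ 0.537 -0.304] -0.789059487435323 r 0.2426119194595666
0.292 [[373. 186.]]
0.303 [[360. 190.]]
0.313 [[348. 193.]]
```

View pics/v9.png

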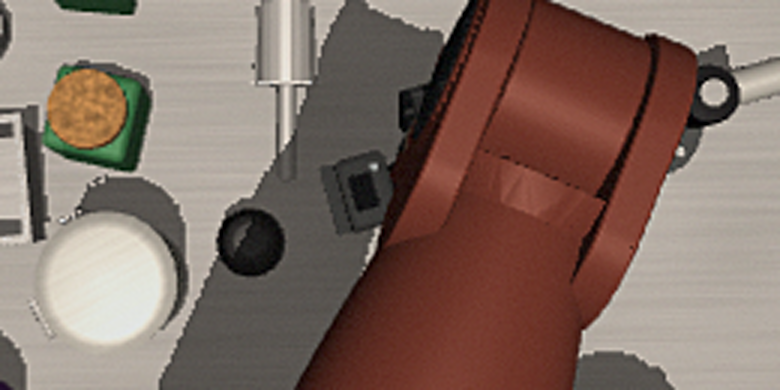

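The screen is at (363,190) in the crop against a predicted (360,190) at full travel, so it lies on the aim line at the stop. The canister and its neighbours are unmoved. Handing in.

```bash
python3 -c "
from bench import *
print(close_job())"
```

```text
the job is handed in; nothing more can be done
None
```

I took the scanner by its grip with the button squeezed and swung it about 47° clockwise onto the aluminium canister's label. I held it there, still pushed in, for about 1.4 s. Then I pulled it out past the first stop to the second stop and handed the job in at about 10.3 s of robot time, gripper closed.

Last checks before handing in:
- **Grip and button:** the finger opening was 35.6 mm, against a 36 mm grip, so the button is pressed flush.
- **Reach:** the tool travelled about 98 mm. The axial force was 15–17 N against about 5.5 N from the spring, so the scanner is against the end stop. The top camera put the head about 2.5 mm short of nominal full travel, which is within its error and the 6 mm allowed.
- **Aim:** the line of sight passes within about 1–2 mm of my estimate of the label's middle.
- **Surroundings:** in the last top picture the canister, jar and tejolote in view looked unmoved. The robot arm hid part of the scene, and I did not measure the other things again.

**Disagreement:** the pivot position from the cameras differed by about 5 mm from the one implied by the grasp. During the pushed-in hold this left the aim estimate between about −2 and +8 mm, well inside the 20 mm limit.

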